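# Shift the bench gearbox into third

### The job

Put the bench gearbox into third: push its shift lever with the outside of the fingertips to neutral, across to the right along the cross lane, and then forward (away from the robot) as far as it goes into the far right slot, and leave it there. Only push the lever, never take it between the fingers; do not let it go into fourth (the near right slot), and leave the block, the jar and the tape measure beside the gearbox where they are.

Things in the scene. Friction and masses are not known exactly. Their poses are not given: they have to be found in the camera images.
- gearbox: Fixed grey gearbox, foot 160x160x13 mm, housing 124x124 mm, 124 mm high. Origin at the centre of the underside; its x axis is forward (away from the robot, up to 0.3 rad off), y left, z up. A steel shaft stub points forward at z = 60 mm, to x = 100 mm.
- gate (a point): Centre of the top of the level 8 mm gate plate (z = 124 mm), axes as the gearbox. In it an H-shaped opening: the cross lane (neutral) along y, 20 mm wide; slots 18 mm wide along x at y = +28 mm (left: first forward, second back) and y = -28 mm (right: third forward, fourth back), marked by 1 to 4 drilled dots. Solid tongues between the slots, corners rounded 6 mm.
- knob (a point): Centre of the black ball knob, 34 mm across, on a steel stick 10 mm thick that leans about a pivot 30 mm above the gearbox's origin. It lies 160 mm from the pivot (z 175 to 190 mm, 50 to 65 mm above the gate plate) and moves 47 mm to each side, 43 mm forward and back. Pushing it takes about 2 to 4 N; it stays where it is left.
- lean_right (a joint): Sideways lean of the lever, rad: -0.30 = left stop, 0 = upright, +0.30 = right stop (along the gearbox's -y). In a left slot it lies between -0.30 and -0.25, in a right slot between 0.25 and 0.30.
- lean_forward (a joint): Forward lean of the lever, rad: +0.27 = fully forward (gearbox +x), 0 = neutral, -0.27 = fully back. The lever crosses freely only within about 0.055 of 0; the rounded tongue corners guide it in from a little farther off. At the start it stands on the left side: in first, in second or in neutral.
- wood_block: Wooden offcut, 60x115x30 mm, left of the gearbox; loose bystander beside the gearbox, to be left alone; origin at the centre of its underside
- screw_jar: Screw jar with a lid, 60 mm diameter, 76 mm high, right of the gearbox; loose bystander beside the gearbox, to be left alone; origin at the centre of its underside
- tape_measure: Tape measure, 75x89x34 mm, right of and beyond the gearbox; loose bystander beside the gearbox, to be left alone; origin at the centre of its underside

How it is judged:
By the outcome, as a careful person would: the job done as asked, in the order asked, and still so for the second after the job is handed in, with the robot touching nothing.
It also fails if it takes over 64 s, if anything falls off the work surface, if the arm or the gripper's body presses on something with over 40 N, if the wrist force passes 120 N, or if a joint passes its speed limit or range.

### The arm

A 6-joint arm with a two-finger parallel gripper is mounted at the origin on a cart in front of the work surface, level with it; the furniture and walls round the work are solid. World frame = base frame: x ahead of the robot, y to its left, z up, the work surface at z = 0. Lengths are in mm, angles in rad, forces in N, time in s.
With the tool pointing down it reaches from about 350 to 775 mm from the base axis. Payload 7.3 kg.
Tool frame: the origin (TCP) lies at the very end of the fingers, on their centre line; the grasp point (between the pads) lies 19 mm behind it (bot.grasp_offset is the distance from the TCP to the grasp point, in mm); z points along the fingers, y is the direction in which the jaws open and shut (so a half turn about z gives the same grasp; the last joint's range is limited). The gripper opens to 92 mm and grips with 3 to 60 N. Pads are 19 mm wide; open, the fingers measure 130 mm over their backs; the gripper's body (75 mm by 190 mm) begins 47 mm behind the grasp point.
Start: joints at [-0.146, 0.342, 1.524, -0, 1.275, -0.146], TCP at [525.019, 0.019, 226.741] pointing down, gripper open.
Joint ranges: [-2.53, 2.53], [-0.77, 2.02], [0.04, 2.7], [-1, 4.14], [0.28, 2.66], [-3.11, 3.11]. Speed limits (rad/s): [2.57, 2.57, 3.14, 3.14, 3.14, 3.14].

### API

Orientations are given as [roll, pitch, yaw] about the fixed x, y, z axes, in that order (R = Rz(yaw) Ry(pitch) Rx(roll)).
In Python, from plant import bot gives the robot as it stands.
- The arm moves only by the tool servo_tool, never from a script. Its arguments are lists of equal length, an entry for each row: "angular": the turn, a rotation vector about the world's x, y, z in degrees, a list of three; "slide": the shift along the world's x, y, z in mm, a list of three; "grip": the opening, from -1 (shut) to 1 (fully open), so that 0 is half open. In form: {"angular": [[ax, ay, az], ...], "slide": [[dx, dy, dz], ...], "grip": [grip, ...]}. A call has 1 to 10 rows; each row is the pose to reach, as a shift and turn from the pose commanded when the call began; what a row does not reach only later rows make up. A row lasts 1/12 s, in which the tool goes at most 41.7 mm and 7.16 degrees, less where a joint would pass 70% of its speed; a pose out of reach is approached as far as the arm can. A call with a gripper value outside its range is refused whole. The fingers move at their own pace and stop on an object; the grip force is fixed at half the most. Time passes only in rows, so rows that repeat a pose let the fingers close. It gives the time, the measured TCP pose, the force and the opening at its end, in the units of the state.
- bot.get_obs(): the state, without advancing time (a new reading comes with each control period).
- bot.capture(name): name is "scene" or "side" or "wrist"; returns a dict with "img" (400x640x3 uint8, blue, green, red), "range_z" (400x640 float32, mm along the optical axis (not along the pixel's ray), 0 where there is no reading), "fov_y" (degrees; the focal length in pixels is half the picture's height over the tangent of half this angle, whatever the lens; pixels are square), "cx", "cy" (the principal point, pixels), "R" (3x3) and "t" (3): a world point X has camera coordinates R X + t; the wrist camera has in their place "T_tool_cam" (4x4, takes a point from camera to tool coordinates, whose origin is the TCP and whose axes are the flange's). Camera axes: x right, y down, z forward; pixel columns grow to the right and rows downward; lengths in mm; the calibration is good to about 2 mm. A picture is of the moment at which its call begins: read the wrist's pose just before it.
- bot.close_job(): hands the job in, once; it reports no verdict.
The state is a dict: "time": time; "joint_positions": joint angles; "dq": joint speeds; "tau": joint torques, N m; "tool_pos": TCP position; "tcp_rot": TCP orientation; "contact_force": force on the tool from outside, world axes, zero at the start; "moment": the same for the moment, N m; "grip_width": finger opening in mm.
Only numpy, scipy, OpenCV 4.12 (cv2) and the standard library are available. Lean on these libraries where they do the work, as an engineer would, in place of code of your own. Each camera call takes 0.05 s, during which the arm holds its last target.

## Working session

There is one attempt and no reset: what is moved stays moved. The work goes in short steps, Python scripts to look and compute and a tool call to move; the robot and the scene stay as the last step left them, time stands still between calls to the robot, and variables do not carry over. Pictures are saved under pics/ and viewed, and the job is handed in when it is done.

Besides the shell and the picture viewer there is one more tool, called after "Call:" as name(argument=value, ...) on one line, values as JSON. servo_tool: Moves the arm, as the interface text tells. Its arguments: {"type":"object","properties":{"angular":{"type":"array","items":{"type":"array","items":{"type":"number"}}},"slide":{"type":"array","items":{"type":"array","items":{"type":"number"}}},"grip":{"type":"array","items":{"type":"number"}}},"required":["angular","slide","grip"]}

```bash
mkdir -p pics && cat > h.py <<'E'
import numpy as np,cv2,math
from plant import bot
def f(c): return 200/math.tan(math.radians(c['fov_y'])/2)
def pts(c):
    F=f(c);z=c['range_z'];v,u=np.mgrid[0:400,0:640]
    P=np.stack([(u-c['cx'])/F*z,(v-c['cy'])/F*z,z],-1)
    if 'R' in c:
        W=(P-c['t'])@np.asarray(c['R'])
    else: W=None
    W[z==0]=np.nan
    return W
E
python3 - <<'E'
from h import *
o=bot.get_obs();print(o['tool_pos'],o['tcp_rot'],o['time'],o['grip_width'])
for n in('scene','side'):
    c=bot.capture(n);cv2.imwrite(f'pics/{n}0.png',c['img']);np.save(n+'0.npy',c,allow_pickle=True)
    print(n,c['fov_y'],c['cx'],c['cy'],(-np.asarray(c['R']).T@c['t']).round())
E
```

```text
[5.24584179e+02 9.88059392e-02 2.26050580e+02] [-3.14008576e+00 -2.23122937e-04  1.57081555e+00] 0.0 92.05091082888042
scene 43.23941755196367 312.6038263091511 196.60976494402686 [-88. 545. 514.]
side 51.05975554794308 320.24220081644233 196.59655612697208 [ 541. -534.  570.]
```

View pics/scene0.png

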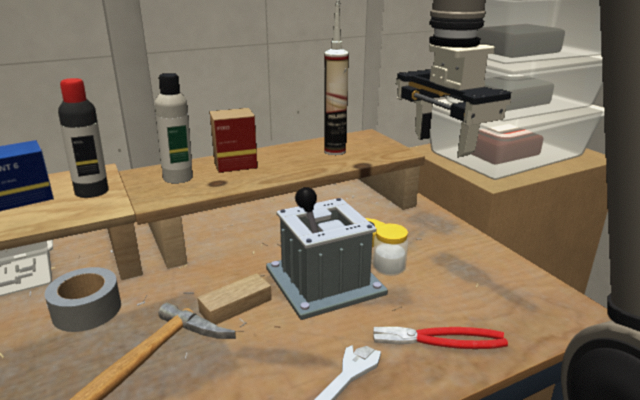

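View pics/side0.png

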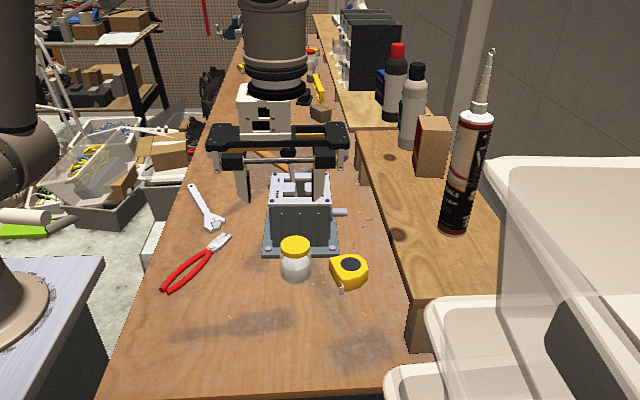

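The scene view shows the knob at about (306,198) above the plate, at the far left of the gate. The side view shows the plate partly behind the gripper. I'll measure both.

```bash
python3 - <<'E'
from h import *
for n in('scene','side'):
    c=np.load(n+'0.npy',allow_pickle=True).item();W=pts(c);img=c['img']
    x,y,z=W[...,0],W[...,1],W[...,2]
    m=(abs(z-124)<5)&(x>350)&(x<800)&(abs(y)<250)
    k,l,s,_=cv2.connectedComponentsWithStats(m.astype(np.uint8))
    for i in range(1,k):
        if s[i,4]>150:
            q=W[l==i]; r=cv2.minAreaRect(q[:,:2].astype(np.float32)); print(n,'plate',s[i],r,q[:,2].mean())
    m=(z>150)&(z<215)&(x>400)&(x<800)&(abs(y)<200)&(img.max(2)<70)
    k,l,s,_=cv2.connectedComponentsWithStats(m.astype(np.uint8))
    for i in range(1,k):
        if s[i,4]>30:
            q=W[l==i]
            A=np.c_[2*q,np.ones(len(q))];b=(q**2).sum(1);sol=np.linalg.lstsq(A,b,rcond=None)[0]
            print(n,'knob',s[i],q.mean(0).round(1),'fit',sol[:3].round(1),math.sqrt(max(0,sol[3]+sol[:3]@sol[:3])))
    v,u=(slice(150,260),slice(240,440)) if n=='scene' else (slice(130,300),slice(200,400))
    cv2.imwrite(f'pics/{n}z.png',cv2.resize(img[v,u],None,fx=3.5 if n=='scene' else 3.4,fy=3.5 if n=='scene' else 3.4,interpolation=2))
E
```

```text
scene plate [ 249  143  176   49 3451] ((753.071533203125, 65.42501831054688), (368.5830078125, 93.62468719482422), 89.9414291381836) 126.80021552471828
scene plate [ 285  198   91   48 1969] ((556.6272583007812, 195.4667510986328), (109.87669372558594, 126.0943832397461), 88.99536895751953) 124.06059921653176
scene knob [333 115  14  31 301] [796.9  42.8 180.7] fit [810.7  42.  180.8] 24.028472056236257
side plate [ 370  172  104  132 6603] ((755.0425415039062, 64.40020751953125), (370.9825439453125, 89.84709930419922), 89.98868560791016) 126.98505060792777
side plate [ 268  174   64   32 1168] ((557.9632568359375, 194.62046813964844), (114.0704116821289, 124.22625732421875), 88.12408447265625) 123.37147920238391
side knob [439 186  12  38 220] [797.1  35.  181.2] fit [812.9  40.  181.1] 25.25036489488249
```

View pics/scenez.png

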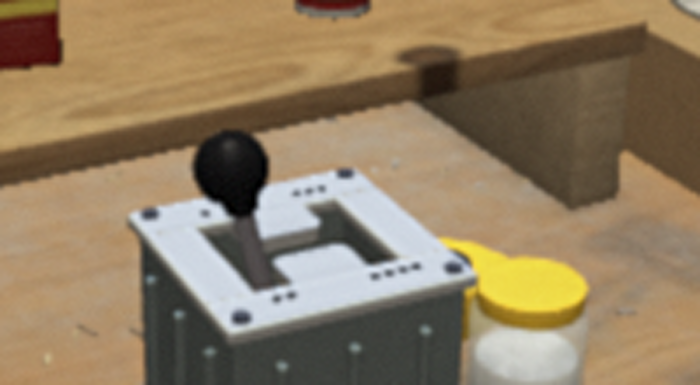

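View pics/sidez.png

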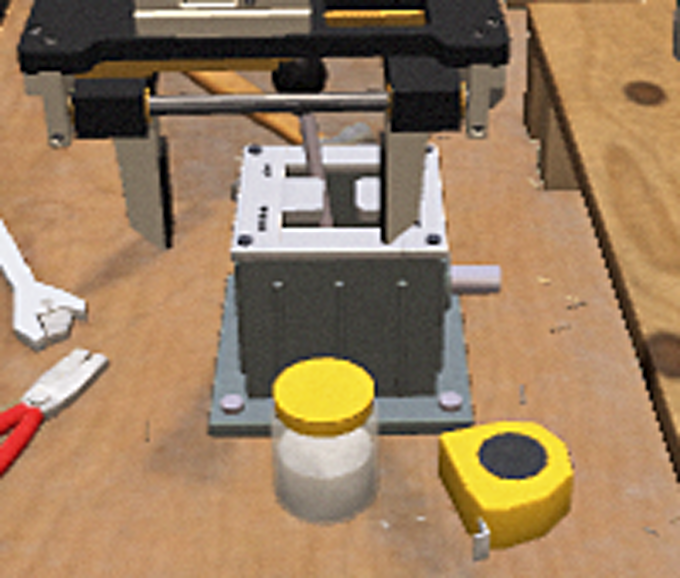

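```bash
python3 - <<'E'
from h import *
from scipy.optimize import least_squares
for n in('scene','side'):
    c=np.load(n+'0.npy',allow_pickle=True).item();W=pts(c);img=c['img']
    x,y,z=W[...,0],W[...,1],W[...,2]
    m=(z>155)&(z<215)&(x>450)&(x<680)&(y>150)&(y<320)&(img.max(2)<75)
    k,l,s,_=cv2.connectedComponentsWithStats(m.astype(np.uint8))
    for i in range(1,k):
        if s[i,4]>30:
            q=W[l==i]
            r=least_squares(lambda p:np.linalg.norm(q-p,axis=1)-17,q.mean(0)+[5,0,-10],loss='soft_l1')
            print(n,'knob',s[i],q.mean(0).round(1),'fit',r.x.round(1),abs(r.fun).mean())
    # plate top: bright pixels, ray to z=124
    F=f(c);R=np.asarray(c['R']);C=-R.T@c['t']
    v,u=np.mgrid[0:400,0:640]
    d=np.stack([(u-c['cx'])/F,(v-c['cy'])/F,np.ones_like(u)],-1)@R
    G=C+d*((124-C[2])/d[...,2])[...,None]
    m=(abs(z-124)<4)&(abs(x-557)<90)&(abs(y-195)<90)
    g=img.mean(2)
    q=G[m];print(n,cv2.minAreaRect(q[:,:2].astype(np.float32)))
    # top-down rectified
    X,Y=np.meshgrid(np.arange(640,480,-.3),np.arange(280,110,-.3),indexing='ij')
    P=np.stack([X,Y,0*X+124],-1)@R.T+c['t']
    mu=(P[...,0]/P[...,2]*F+c['cx']).astype(np.float32);mv=(P[...,1]/P[...,2]*F+c['cy']).astype(np.float32)
    cv2.imwrite(f'pics/{n}_top.png',cv2.remap(img,mu,mv,1))
    # jar / tape / block
    hsv=cv2.cvtColor(img,cv2.COLOR_BGR2HSV)
    for nm,(a,b) in dict(jar=(68,84),tape=(28,40)).items():
        mm=(z>a)&(z<b)&(hsv[...,1]>170)&(abs(hsv[...,0].astype(int)-25)<8)&(x>450)&(x<750)&(y>-50)&(y<150)
        if mm.sum()>20:print(n,nm,mm.sum(),np.percentile(W[mm],[2,50,98],axis=0).round().tolist())
    mm=(abs(z-30)<4)&(y>260)&(y<420)&(x>400)&(x<680)
    if mm.sum()>20:print(n,'block',np.percentile(W[mm],[2,50,98],axis=0).round().tolist())
    mm=(abs(z-124)<8)&(x>620)&(x<800)&(abs(y-195)<120);print('shelf',np.nanmin(x[mm]) if mm.any() else None)
E
```

```text
scene knob [295 187  22  27 394] [526.3 252.3 185.6] fit [535.5 248.3 182. ] 0.9730569849496132
scene ((554.9955444335938, 205.3974609375), (126.53273010253906, 132.46652221679688), 87.5165786743164)
scene jar 480 [[517.0, 55.0, 69.0], [539.0, 82.0, 76.0], [567.0, 105.0, 78.0]]
scene tape 60 [[613.0, 30.0, 29.0], [646.0, 41.0, 33.0], [667.0, 69.0, 35.0]]
scene block [[521.0, 262.0, 26.0], [557.0, 362.0, 31.0], [589.0, 416.0, 33.0]]
shelf 620.0354240045408
side knob [280 147  16  10 138] [535.7 236.  186.8] fit [535.5 248.3 182. ] 0.7971512603824997
side ((558.2807006835938, 198.28091430664062), (129.216064453125, 123.2732925415039), 87.85609436035156)
side jar 520 [[521.0, 49.0, 69.0], [545.0, 71.0, 76.0], [569.0, 100.0, 78.0]]
side tape 567 [[614.0, 25.0, 29.0], [642.0, 50.0, 33.0], [679.0, 92.0, 35.0]]
shelf 620.0812204199915
```

View pics/scene_top.png

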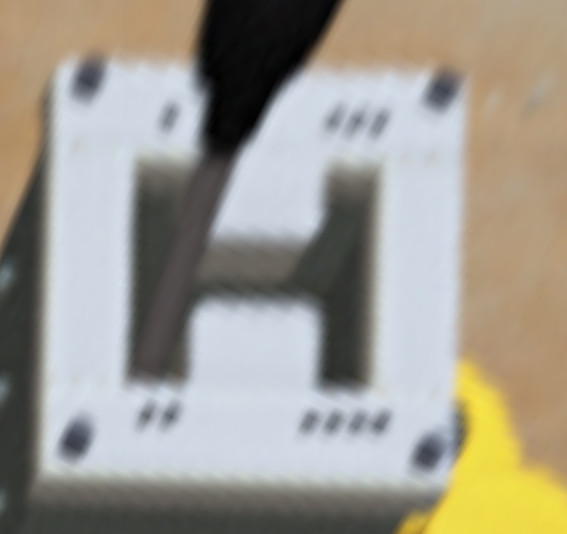

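View pics/side_top.png

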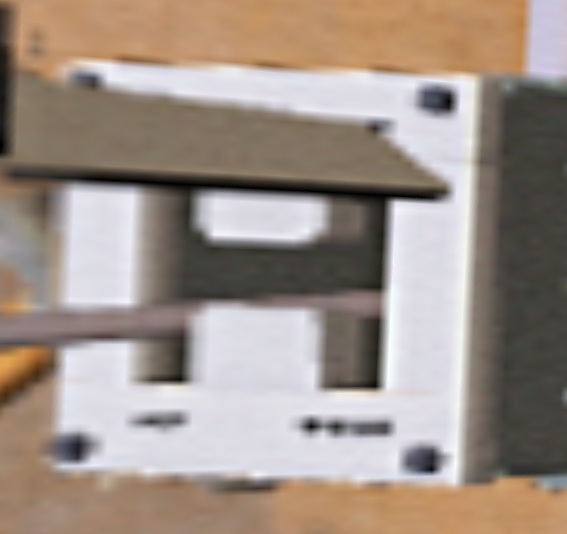

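The screws put the gate centre at about (559.5, 203) with yaw about -0.04. The knob is at (535.5, 248, 182), which is gearbox (-26, +44), so the lever is in second. I'll shut the fingers and go behind the knob.

Call:
servo_tool(angular=[[0,0,0],[0,0,0],[0,0,0],[0,0,0],[0,0,0],[0,0,0],[0,0,0],[0,0,0],[0,0,0],[0,0,0]], slide=[[-8,30,5],[-16,60,10],[-24,90,10],[-32,120,10],[-40,150,10],[-48,180,10],[-56,210,10],[-62,235,10],[-65,247,10],[-65,247,10]], grip=[-1,-1,-1,-1,-1,-1,-1,-1,-1,-1])

```text
time: 0.93
tool_pos: [459.1, 249.1, 236.4]
tcp_rot: [-3.141, -0.0, 1.574]
contact_force: [-0.3, -0.7, 0.8]
grip_width: 29.7
```

Call:
servo_tool(angular=[[0,0,0],[0,0,0],[0,0,0],[0,0,0],[0,0,0],[0,0,0]], slide=[[0,0,0],[0,0,-20],[0,0,-45],[0,0,-68],[0,0,-68],[0,0,-68]], grip=[-1,-1,-1,-1,-1,-1])

```text
time: 1.43
tool_pos: [460.0, 245.6, 168.2]
tcp_rot: [-3.139, 0.001, 1.569]
contact_force: [0.6, 0.5, 0.5]
grip_width: 0.3
```

```bash
cat >> h.py <<'E'
from scipy.optimize import least_squares
def knob(tag):
    o=bot.get_obs();print(o['time'],np.round(o['tool_pos'],1),np.round(o['contact_force'],1),o['grip_width'])
    for n in('scene','side'):
        c=bot.capture(n);W=pts(c);img=c['img'];cv2.imwrite(f'pics/{n}_{tag}.png',cv2.resize(img[130:300,200:440],None,fx=3,fy=3,interpolation=2))
        x,y,z=W[...,0],W[...,1],W[...,2]
        m=(z>160)&(z<212)&(x>450)&(x<680)&(y>130)&(y<320)&(img.max(2)<75)
        k,l,s,_=cv2.connectedComponentsWithStats(m.astype(np.uint8))
        for i in range(1,k):
            if s[i,4]>40:
                q=W[l==i]; C=-np.asarray(c['R']).T@c['t']; d=q.mean(0)-C; d/=np.linalg.norm(d)
                r=least_squares(lambda p:np.linalg.norm(q-p,axis=1)-17,q.mean(0)+12*d,loss='soft_l1')
                p=r.x;e=p[:2]-[559.5,203];a=-.037;g=[e[0]*math.cos(a)+e[1]*math.sin(a),-e[0]*math.sin(a)+e[1]*math.cos(a)]
                print(n,s[i],p.round(1),'gearbox',np.round(g,1),'err',abs(r.fun).mean().round(2))
E
python3 -c "
from h import *
knob('a')"
```

```text
1.4333 [460.  245.6 168.2] [0.6 0.5 0.5] 0.2960203572775751
scene [295 187  22  25 380] [535.6 248.4 182.1] gearbox [-25.6  44.5] err 0.97
side [249 141   4  20  52] [459.1 225.  191.1] gearbox [-101.1   18.3] err 3.12
side [280 144  16  20 233] [535.7 247.7 180.9] gearbox [-25.4  43.8] err 1.17
```

View pics/side_a.png

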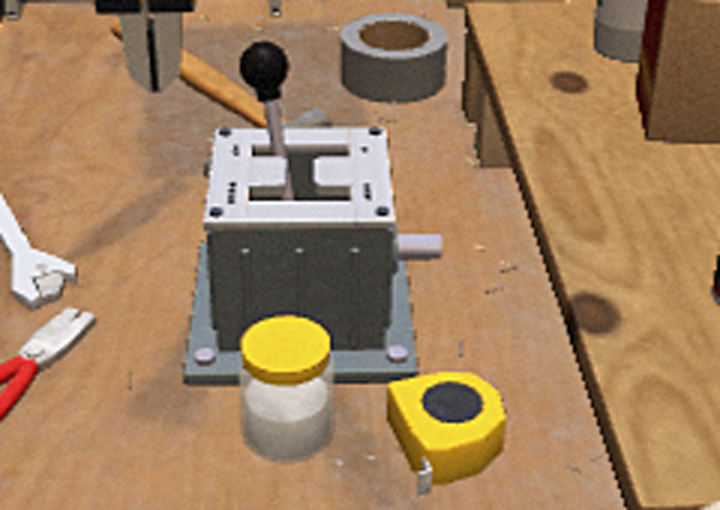

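View pics/scene_a.png

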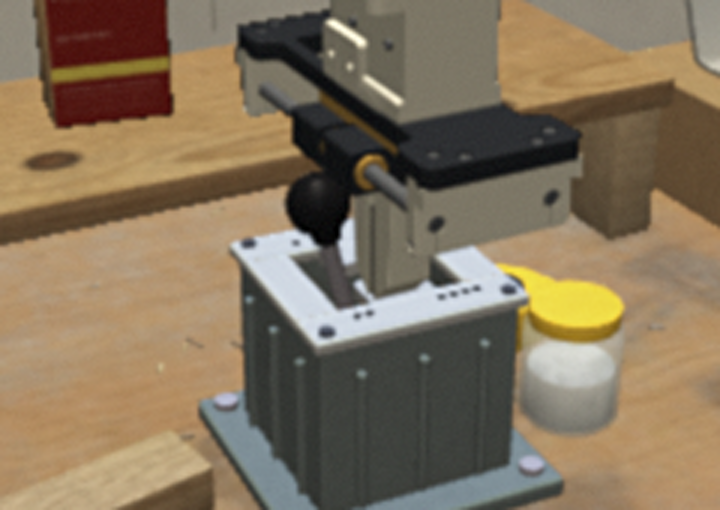

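The lever is in second, with the knob at (535.6, 248). The fingers are shut, behind it and clear. I'll advance until they touch.

Call:
servo_tool(angular=[[0,0,0],[0,0,0],[0,0,0],[0,0,0],[0,0,0],[0,0,0]], slide=[[8,1,0],[16,1,0],[24,1,0],[32,1,0],[38,1,0],[38,1,0]], grip=[-1,-1,-1,-1,-1,-1])

```text
time: 2.03
tool_pos: [499.5, 247.9, 168.6]
tcp_rot: [3.141, -0.0, 1.57]
contact_force: [-0.2, 0.5, 0.2]
grip_width: 0.7
```

Call:
servo_tool(angular=[[0,0,0],[0,0,0],[0,0,0],[0,0,0],[0,0,0],[0,0,0]], slide=[[2,0,0],[4,0,0],[6,0,0],[8,0,0],[10,0,0],[10,0,0]], grip=[-1,-1,-1,-1,-1,-1])

```text
time: 2.53
tool_pos: [508.2, 248.1, 168.8]
tcp_rot: [3.141, -0.0, 1.571]
contact_force: [-2.0, 0.8, 1.5]
grip_width: 0.2
```

```bash
python3 -c "
from h import *
knob('b')"
```

```text
2.5333 [508.2 248.1 168.8] [-2.   0.8  1.5] 0.1862137155320739
scene [294 186  10  23 132] [540.6 247.7 183.9] gearbox [-20.5  44. ] err 0.92
side [273 140   4  20  49] [510.5 253.4 190.4] gearbox [-50.8  48.5] err 3.03
side [283 143  16  20 226] [542.  247.6 181.6] gearbox [-19.1  44. ] err 1.13
```

View pics/side_b.png

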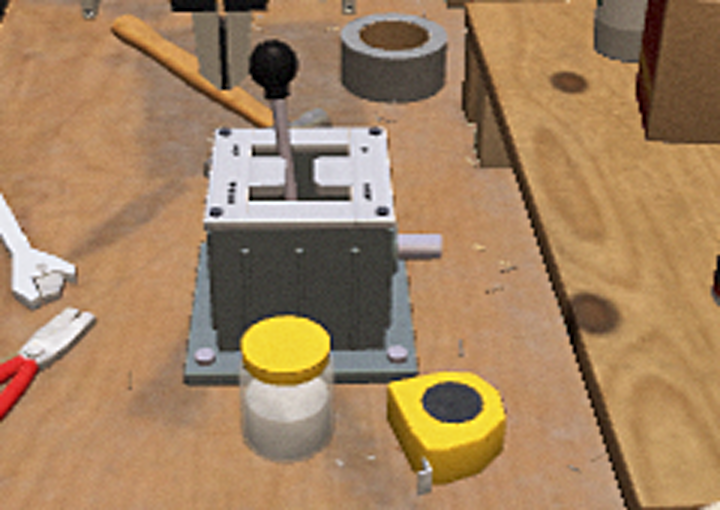

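The knob moves with the fingers, about 33 mm ahead of the TCP. It has 19 mm more to go to neutral.

Call:
servo_tool(angular=[[0,0,0],[0,0,0],[0,0,0],[0,0,0],[0,0,0],[0,0,0],[0,0,0]], slide=[[4,0,0],[8,0,0],[12,0,0],[15,0,0],[18,0,0],[19,0,0],[19,0,0]], grip=[-1,-1,-1,-1,-1,-1,-1])

```text
time: 3.22
tool_pos: [527.4, 247.9, 168.6]
tcp_rot: [3.141, 0.0, 1.571]
contact_force: [-2.3, -0.5, 1.0]
grip_width: 0.3
```

```bash
python3 -c "
from h import *
knob('c')"
```

```text
3.2167 [527.4 247.9 168.6] [-2.3 -0.5  1. ] 0.31301330871423877
scene [288 181  10  20 121] [560.2 247.6 184.7] gearbox [-0.9 44.6] err 0.75
side [283 140   3  20  46] [534.9 250.6 188.6] gearbox [-26.3  46.7] err 3.43
side [293 143  16  20 225] [561.3 247.2 182.7] gearbox [ 0.1 44.2] err 1.16
```

View pics/side_c.png

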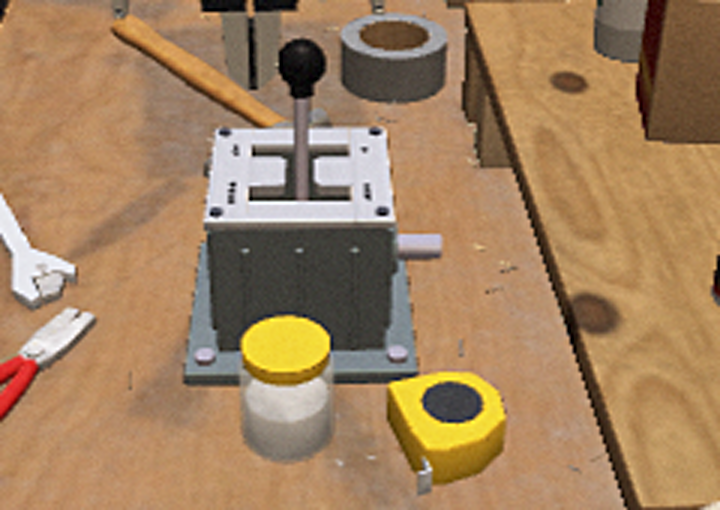

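Neutral reached: knob at gearbox (0, 44), stick in line with the cross lane. Next I go round to its left side.

Call:
servo_tool(angular=[[0,0,0],[0,0,0],[0,0,0],[0,0,0],[0,0,0],[0,0,0],[0,0,0],[0,0,0],[0,0,0]], slide=[[-10,0,0],[-22,0,0],[-22,15,0],[-22,38,0],[-22,48,0],[-10,48,0],[12,48,0],[34,48,0],[34,48,0]], grip=[-1,-1,-1,-1,-1,-1,-1,-1,-1])

```text
time: 4.07
tool_pos: [564.3, 295.5, 168.3]
tcp_rot: [3.139, 0.0, 1.57]
contact_force: [-0.5, -0.1, 0.5]
grip_width: 0.4
```

```bash
python3 -c "
from h import *
knob('d')"
```

```text
4.0667 [564.3 295.5 168.3] [-0.5 -0.1  0.5] 0.3566977026809884
scene [288 184  22  21 319] [561.5 247.9 183.3] gearbox [ 0.3 45. ] err 1.06
side [293 130  16  33 253] [561.3 247.7 183.3] gearbox [ 0.2 44.7] err 3.74
```

View pics/scene_d.png

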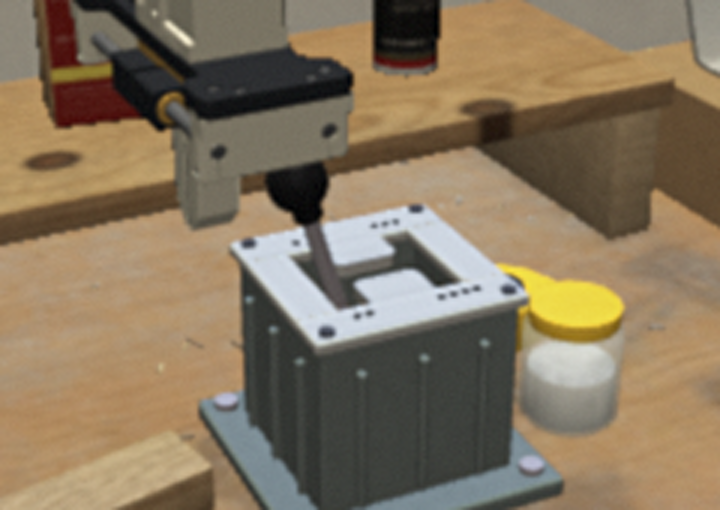

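Call:
servo_tool(angular=[[0,0,0],[0,0,0],[0,0,0],[0,0,0],[0,0,0],[0,0,0],[0,0,0],[0,0,0],[0,0,0],[0,0,0]], slide=[[0,-6,0],[-1,-12,0],[-1,-18,0],[-1,-24,0],[-1,-30,0],[-1,-36,0],[-1,-42,0],[-2,-48,0],[-2,-52,0],[-2,-52,0]], grip=[-1,-1,-1,-1,-1,-1,-1,-1,-1,-1])

```text
time: 5.0
tool_pos: [559.0, 243.0, 168.8]
tcp_rot: [-3.142, 0.0, 1.57]
contact_force: [0.7, 0.9, 0.8]
grip_width: 0.4
```

```bash
python3 -c "
from h import *
knob('e')"
```

```text
5.0 [559.  243.  168.8] [0.7 0.9 0.8] 0.3723946534917651
scene [313 181  15  18 192] [560.4 216.7 188.3] gearbox [ 0.4 13.8] err 1.23
side [292 141  17  27 266] [560.1 216.3 188.8] gearbox [ 0.1 13.3] err 1.41
```

View pics/side_e.png

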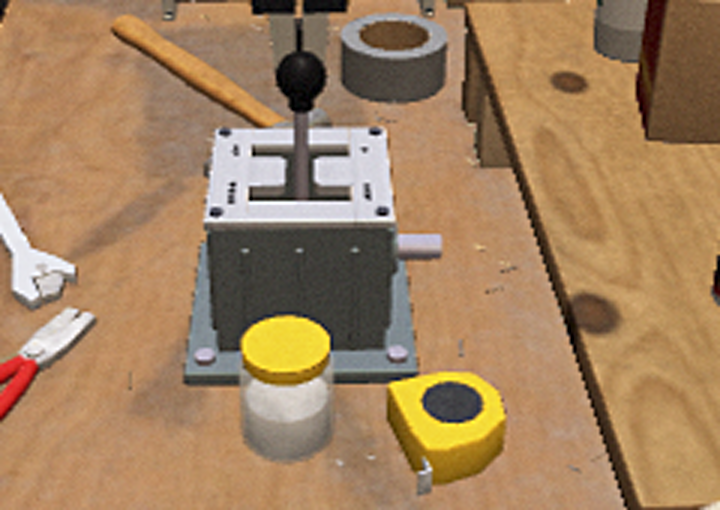

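The knob is crossing in line at x' = 0. 57 mm remain.

Call:
servo_tool(angular=[[0,0,0],[0,0,0],[0,0,0],[0,0,0],[0,0,0],[0,0,0],[0,0,0],[0,0,0],[0,0,0],[0,0,0]], slide=[[0,-7,0],[0,-14,0],[0,-21,0],[-1,-28,0],[-1,-35,0],[-1,-42,0],[-2,-48,0],[-2,-53,0],[-2,-56,0],[-2,-56,0]], grip=[-1,-1,-1,-1,-1,-1,-1,-1,-1,-1])

```text
time: 5.93
tool_pos: [556.9, 187.2, 168.6]
tcp_rot: [-3.141, 0.0, 1.57]
contact_force: [0.2, 1.5, -1.0]
grip_width: 0.4
```

```bash
python3 -c "
from h import *
knob('f')"
```

```text
5.9333 [556.9 187.2 168.6] [ 0.2  1.5 -1. ] 0.3652922369573529
scene [341 175  18  21 214] [558.1 161.8 183.5] gearbox [  0.1 -41.2] err 1.31
side [292 154  17  29 283] [558.3 160.8 184.1] gearbox [  0.3 -42.2] err 1.63
```

View pics/side_f.png

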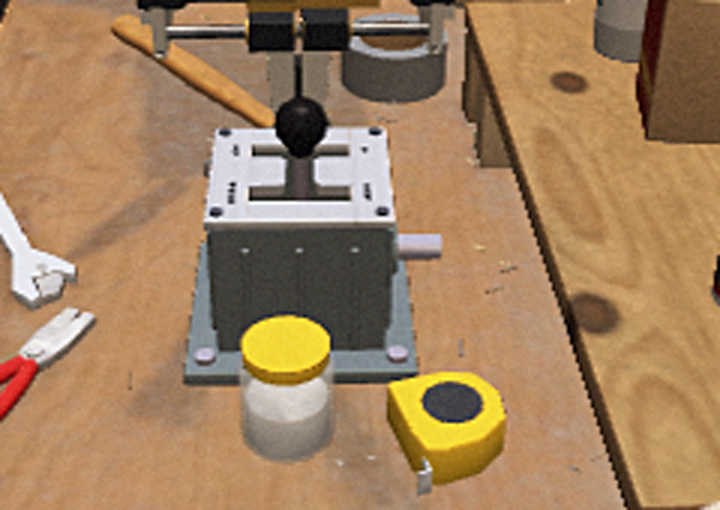

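The knob is at y' about -42, just inside the slot range. 2.5 mm more centres it, then I retreat and come round behind it.

Call:
servo_tool(angular=[[0,0,0],[0,0,0],[0,0,0],[0,0,0]], slide=[[0,-1,0],[0,-2,0],[0,-2.5,0],[0,-2.5,0]], grip=[-1,-1,-1,-1])

```text
time: 6.37
tool_pos: [556.9, 185.7, 168.7]
tcp_rot: [-3.142, -0.0, 1.571]
contact_force: [-0.1, 2.0, -0.2]
grip_width: 0.8
```

Call:
servo_tool(angular=[[0,0,0],[0,0,0],[0,0,0],[0,0,0],[0,0,0],[0,0,0],[0,0,0],[0,0,0]], slide=[[0,8,0],[0,20,0],[-15,20,0],[-35,20,0],[-52,20,0],[-60,20,0],[-60,20,0],[-60,20,0]], grip=[-1,-1,-1,-1,-1,-1,-1,-1])

```text
time: 7.03
tool_pos: [497.6, 206.1, 169.2]
tcp_rot: [3.14, -0.0, 1.571]
contact_force: [0.1, 1.2, -0.1]
grip_width: 0.6
```

Call:
servo_tool(angular=[[0,0,0],[0,0,0],[0,0,0],[0,0,0],[0,0,0]], slide=[[0,-10,0],[0,-25,0],[0,-40,0],[0,-46,0],[0,-46,0]], grip=[-1,-1,-1,-1,-1])

```text
time: 7.45
tool_pos: [497.8, 157.9, 168.7]
tcp_rot: [3.141, 0.0, 1.568]
contact_force: [-0.0, 0.1, -0.6]
grip_width: 0.5
```

```bash
python3 -c "
from h import *
knob('g')"
```

```text
7.45 [497.8 157.9 168.7] [-0.   0.1 -0.6] 0.465783737262397
scene [339 171  19  25 356] [558.1 160.1 183.9] gearbox [  0.2 -42.9] err 2.05
side [266 161   4  21  57] [488.  141.9 189.4] gearbox [-69.2 -63.7] err 3.27
side [292 163  17  20 255] [558.3 159.6 183.3] gearbox [  0.4 -43.4] err 0.96
```

View pics/side_g.png

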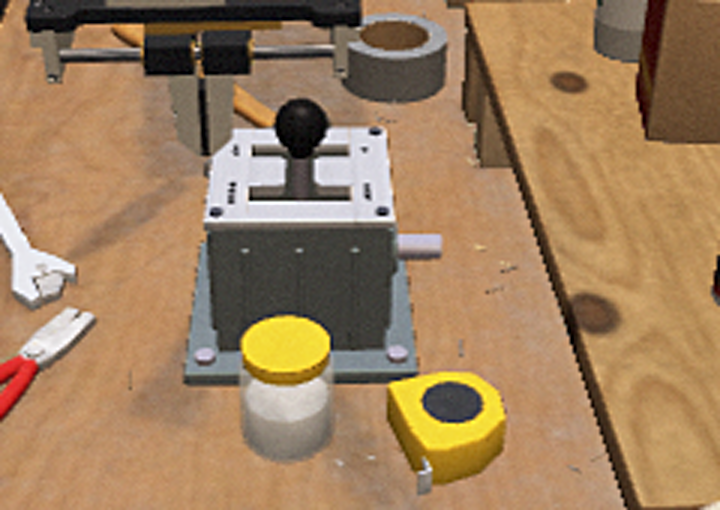

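The knob is at (0, -43) and the fingers are behind it. Now forward into third.

Call:
servo_tool(angular=[[0,0,0],[0,0,0],[0,0,0],[0,0,0],[0,0,0],[0,0,0],[0,0,0],[0,0,0],[0,0,0],[0,0,0]], slide=[[10,1,0],[20,1,0],[26,1,0],[32,1,0],[38,1,0],[44,1,0],[50,0,0],[55,0,0],[58,0,0],[58,0,0]], grip=[-1,-1,-1,-1,-1,-1,-1,-1,-1,-1])

```text
time: 8.38
tool_pos: [555.5, 159.5, 168.4]
tcp_rot: [-3.141, -0.0, 1.571]
contact_force: [-1.2, 0.4, -0.9]
grip_width: 0.3
```

```bash
python3 -c "
from h import *
knob('i')"
```

```text
8.3833 [555.5 159.5 168.4] [-1.2  0.4 -0.9] 0.33161873160914984
scene [330 167  12  23 158] [587.9 159.9 179.6] gearbox [ 30. -42.] err 1.58
side [298 160   3  21  53] [556.1 165.1 189.9] gearbox [ -2. -38.] err 2.89
side [308 164  18  19 245] [589.3 159.3 180.3] gearbox [ 31.4 -42.5] err 0.9
```

View pics/side_i.png

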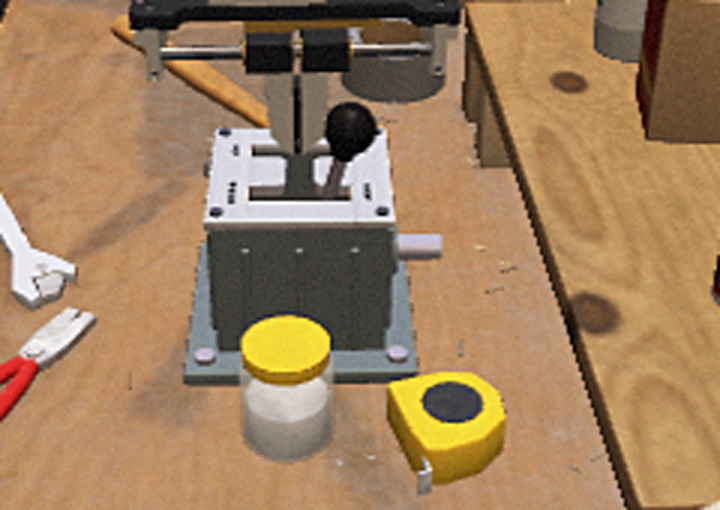

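The knob is in the right slot at x' about 31. I'll continue to the stop, watching the force.

Call:
servo_tool(angular=[[0,0,0],[0,0,0],[0,0,0],[0,0,0],[0,0,0],[0,0,0]], slide=[[3,0,0],[6,-1,0],[8,-1,0],[10,-1,0],[11,-1,0],[11,-1,0]], grip=[-1,-1,-1,-1,-1,-1])

```text
time: 8.98
tool_pos: [566.2, 158.5, 168.7]
tcp_rot: [3.141, 0.0, 1.571]
contact_force: [-0.2, 0.6, -0.3]
grip_width: 0.6
```

Call:
servo_tool(angular=[[0,0,0],[0,0,0],[0,0,0]], slide=[[1,0,0],[1.5,0,0],[1.5,0,0]], grip=[-1,-1,-1])

```text
time: 9.23
tool_pos: [567.3, 158.5, 168.6]
tcp_rot: [-3.141, 0.0, 1.571]
contact_force: [-2.3, 0.1, -0.9]
grip_width: 0.2
```

```bash
python3 -c "
from h import *
knob('j')"
```

```text
9.2333 [567.3 158.5 168.6] [-2.3  0.1 -0.9] 0.22816996195651013
scene [327 166  14  23 177] [596.8 159.5 178. ] gearbox [ 38.9 -42.1] err 2.19
side [304 161   3  21  61] [558.5 160.2 190. ] gearbox [  0.6 -42.8] err 3.14
side [314 165  17  18 234] [599.6 159.6 177.9] gearbox [ 41.6 -41.9] err 0.81
```

Not at the stop yet, so I creep on until the force rises.

Call:
servo_tool(angular=[[0,0,0],[0,0,0],[0,0,0]], slide=[[1,0,0],[1.5,0,0],[1.5,0,0]], grip=[-1,-1,-1])

```text
time: 9.58
tool_pos: [568.7, 158.5, 168.5]
tcp_rot: [-3.141, 0.0, 1.571]
contact_force: [-2.7, -0.7, -0.5]
grip_width: 0.3
```

Call:
servo_tool(angular=[[0,0,0],[0,0,0],[0,0,0]], slide=[[1,0,0],[1,0,0],[1,0,0]], grip=[-1,-1,-1])

```text
time: 9.83
tool_pos: [569.6, 158.5, 168.5]
tcp_rot: [-3.141, 0.0, 1.571]
contact_force: [-4.3, 0.9, -1.6]
grip_width: 0.6
```

Call:
servo_tool(angular=[[0,0,0],[0,0,0],[0,0,0]], slide=[[1,0,0],[1,0,0],[1,0,0]], grip=[-1,-1,-1])

```text
time: 10.08
tool_pos: [570.6, 158.6, 168.5]
tcp_rot: [-3.14, 0.0, 1.571]
contact_force: [-5.4, -0.0, -2.2]
grip_width: 0.5
```

```bash
python3 -c "
from h import *
knob('k')"
```

```text
10.0833 [570.6 158.6 168.5] [-5.4 -0.  -2.2] 0.5405992250151661
scene [326 166  14  23 164] [597.9 159.5 177.9] gearbox [ 40. -42.] err 2.13
side [306 158   3  23  63] [567.4 163.2 188.8] gearbox [  9.3 -39.5] err 2.88
side [315 165  16  18 221] [601.3 159.8 177.8] gearbox [ 43.4 -41.6] err 0.78
```

Call:
servo_tool(angular=[[0,0,0],[0,0,0],[0,0,0]], slide=[[1,0,0],[1.5,0,0],[1.5,0,0]], grip=[-1,-1,-1])

```text
time: 10.43
tool_pos: [571.7, 158.5, 168.3]
tcp_rot: [-3.139, 0.0, 1.571]
contact_force: [-6.3, 1.1, -0.6]
grip_width: 0.7
```

```bash
python3 -c "
from h import *
knob('l')"
```

```text
10.4333 [571.7 158.5 168.3] [-6.3  1.1 -0.6] 0.6647388812465298
scene [326 166  14  23 157] [600.3 160.2 177.3] gearbox [ 42.3 -41.3] err 1.57
side [315 165  17  18 221] [602.  159.7 177.5] gearbox [ 44.  -41.7] err 0.78
```

View pics/side_l.png

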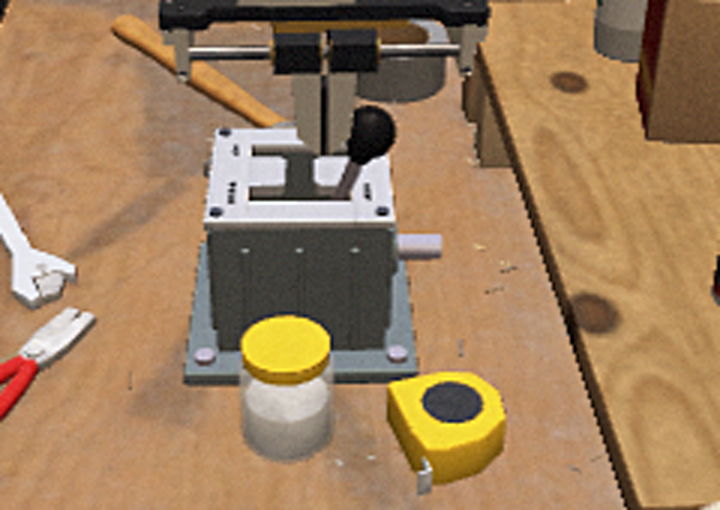

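Call:
servo_tool(angular=[[0,0,0],[0,0,0],[0,0,0],[0,0,0]], slide=[[1,0,0],[2,0,0],[2,0,0],[2,0,0]], grip=[-1,-1,-1,-1])

```text
time: 10.87
tool_pos: [573.1, 158.6, 168.0]
tcp_rot: [-3.138, 0.0, 1.571]
contact_force: [-6.8, 0.7, -2.7]
grip_width: 0.5
```

Call:
servo_tool(angular=[[0,0,0],[0,0,0],[0,0,0],[0,0,0],[0,0,0],[0,0,0],[0,0,0],[0,0,0],[0,0,0]], slide=[[-6,0,0],[-20,0,0],[-40,0,0],[-60,0,0],[-80,0,10],[-100,0,30],[-110,0,60],[-110,0,60],[-110,0,60]], grip=[-1,-1,-1,-1,-1,-1,-1,-1,-1])

```text
time: 11.62
tool_pos: [466.4, 158.8, 231.4]
tcp_rot: [3.133, -0.001, 1.571]
contact_force: [0.3, -0.8, -0.7]
grip_width: 0.2
```

```bash
python3 -c "
from h import *
knob('m')"
```

```text
11.6167 [466.4 158.8 231.4] [ 0.3 -0.8 -0.7] 0.198745834443831
scene [327 166  19  23 320] [599.7 160.4 178.2] gearbox [ 41.7 -41.1] err 1.16
side [314 165  17  18 241] [599.6 159.7 178. ] gearbox [ 41.7 -41.8] err 0.77
```

View pics/side_m.png

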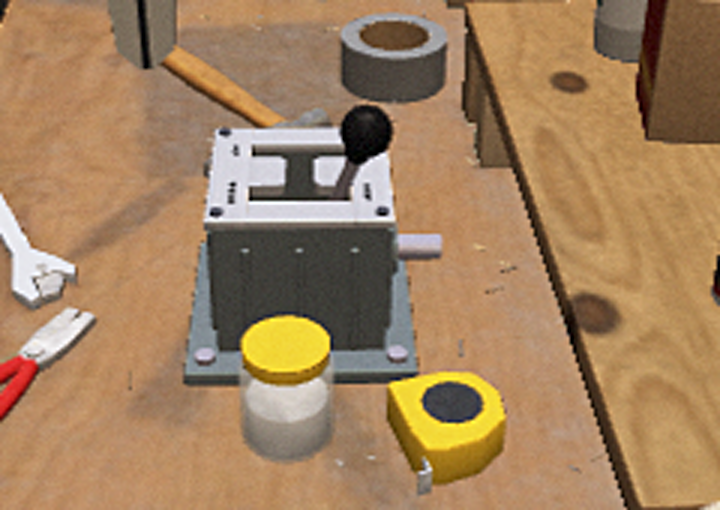

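View pics/scene_m.png

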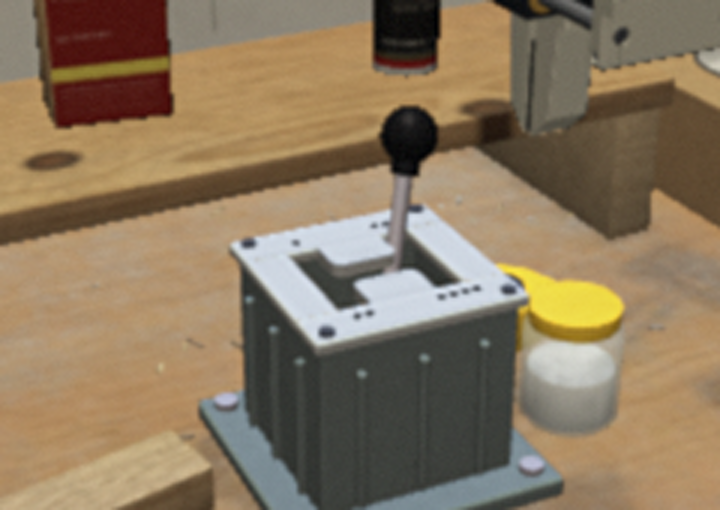

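```bash
python3 -c "
from h import *
print(bot.close_job())"
```

```text
the job is handed in; nothing more can be done
None
```

The gearbox is in third and the job is handed in, at about 11.6 s on the clock. The lever started in second. I pushed it only with the outside of the shut fingertips: to neutral, right along the cross lane, then forward into the far right slot. It never went toward fourth.

- **At the stop:** the force rose to about 7 N while the knob stopped advancing. When I let go it sprang back about 2 mm, which suggests a slightly soft stop.
- **After backing off:** both cameras put the knob 41.7 mm forward and 41 to 42 mm right of the gate centre. That is a forward lean of about 0.265 rad, which matches fully forward (0.27) within the calibration error of about 2 mm.
- **Surroundings:** in the pictures the jar, tape measure and block look unmoved, and the gripper is clear of everything. I did not re-measure their positions. The block is only partly visible in the last picture.

While the gripper was in front of the lever, the scene camera's knob position disagreed with the side camera's by up to 3.4 mm. The two agreed once the gripper was out of the way.

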